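# Lay out the set-up tray for an implant placement

### The arm

A 6-joint arm with a two-finger parallel gripper is mounted at the origin on a cart in front of the work surface, level with it; the furniture and walls round the work are solid. World frame = base frame: x ahead of the robot, y to its left, z up, the work surface at z = 0. Lengths are in m, angles in degrees, forces in N, time in s.
With the tool pointing down it reaches from about 0.325 to 0.85 m from the base axis. Payload 15.5 kg.
Tool frame: the origin (TCP) lies midway between the tips of the shut fingers; the grasp point (between the pads) lies 19 mm behind it; y points along the fingers, x is the direction in which the jaws open and shut, and the axes are right-handed (so a half turn about y gives the same grasp; the last joint's range is limited). The gripper opens to 91 mm and grips with 3 to 60 N. Pads are 32 mm wide; open, the fingers measure 118 mm over their backs; the gripper's body (76 mm by 178 mm) begins 60 mm behind the grasp point.
Start: joints at [69.929, 28.281, 77.091, -0, 74.628, -5.472], TCP at [0.158, 0.605, 0.214] pointing down, gripper open.
Joint ranges: [-166.48, 166.48], [-47.26, 123.95], [12.59, 153.08], [-70.14, 250.14], [6.76, 159.57], [-176.63, 176.63]. Speed limits (degrees/s): [108.29, 108.29, 147.25, 172.46, 172.46, 172.46].

### API

Orientations are given as a 3x3 rotation matrix whose columns are the frame's x, y, z axes.
In Python, from bench import ctrl gives the robot as it stands. The module is installed in compiled form; this text tells all that it offers. Calls block until the motion is done:
- ctrl.goto(position, orientation): joint-space move of the TCP to a pose.
- ctrl.move_l(position, vel=0.15, ori=None, contact_N=None): straight line of the TCP; ori=None keeps the orientation; vel is the mean speed in m/s. With contact_N (N) it stops when the force on the tool has changed by that much, and returns True; else False.
- ctrl.movej(angles): joint-space move.
- ctrl.command_gripper(opening): opening from 0.0 (shut) to 1.0 (fully open); the grip force is fixed at half the most; returns when the fingers have stopped.
- ctrl.sleep(seconds).
- ctrl.ik(position, orientation): joint angles nearest the present ones, or None.
- ctrl.read_camera(name): name is "scene" or "top" or "wrist"; returns the picture (400x640x3 uint8, blue, green, red); there is no depth.
- ctrl.camera_params(name): a dict with "fx", "fy", "cx", "cy" (pixels), "D" ([k1, k2, p1, p2, k3] as OpenCV has them; the pictures are not rectified), "pose" (4x4, takes a point from camera to world coordinates); the wrist camera has in their place "T_tool_cam" (4x4, takes a point from camera to tool coordinates, whose origin is the TCP and whose axes are the tool frame's). Camera axes: x right, y up, looking along -z (the intrinsics and any distortion apply to the point x, -y, -z); pixel columns grow to the right and rows downward; lengths in m; the calibration is good to about 2 mm. A picture is of the moment at which its call begins: read the wrist's pose just before it. camera_params takes no time and is no camera call.
A pose or a line that the arm cannot do raises ctrl.MotionError and nothing moves.
- ctrl.sign_off(): hands the job in, once; it reports no verdict.
Readings, each from a call of its own:
- ctrl.current_t(): time.
- ctrl.current_q(): joint angles.
- ctrl.current_dq(): joint speeds.
- ctrl.current_effort(): joint torques, N m.
- ctrl.current_tool_pos(): TCP position.
- ctrl.current_eef_rot(): TCP orientation.
- ctrl.current_contact_force(): force on the tool from outside, world axes, zero at the start.
- ctrl.current_wrist_torque(): the same for the moment, N m.
- ctrl.current_grip_width(): opening from 0.0 (shut) to 1.0 (fully open).
Only numpy, scipy, OpenCV 4.12 (cv2) and the standard library are available. Lean on these libraries where they do the work, as an engineer would, in place of code of your own. Each camera call takes 0.05 s, during which the arm holds its last target.

### The job

Lay out the tray for the implant: press the contra-angle handpiece and the torque ratchet flat into the recesses of their shapes, stand the bur block in the middle of the tray between the two inserts with its long side across, square to the tray, and stand the dappen dish on the tray just in front of the bur block (on the robot's side). For closing up afterwards, stand the suture box upright on the middle of the gauze packet beside the tray.

Things in the scene. Friction and masses are not known exactly. Their poses are not given: they have to be found in the camera images.
- contra_angle: Contra-angle handpiece: matt metal, thick handle with a thin green ring at the tail, small head bent to one side; lies on its side, 114 x 26 x 17 mm. Origin: underside, middle of the outline. +x runs to the head (tip +57, tail -57), which bends toward -y. Straight handle: x -57 to +19, y -3 to +12, 16 high. Grip across y at x = -19, y = +4.5 (balance point).
- ratchet: Torque ratchet: steel rod, 14 mm round eyelet head at one end, cross clip and thin threaded tail at the other; lies flat, 16 x 103 x 10 mm. Origin: underside, middle of the outline. +y runs along it to the round head (head centre y = +44, clip -37, tail tip -51). Straight part: x -5 to +3, y -31 to +35, 8 high. Grip across x at x = -1, y = +2.
- bur_block: Bur block: dark blue block, 40 mm (x) by 62 mm (y; its long side), with a clear lid fixed shut, 34 mm high (hinge knuckles at +x make it 46 mm in x). Origin at the centre of the underside, z up. Grip across x.
- dappen_dish: Dappen dish: small waisted clear glass cup, 33 mm across, 26 mm high, upright. Origin at the centre of the underside, z up.
- suture_box: Suture box: small white and teal carton standing upright, 29 mm (x) by 78 mm (y), 59 mm high. Origin at the centre of the underside, z up. Grip across x.
- gauze_packet: Gauze packet: flat white and green carton lying left or right of the tray, 86 x 85 mm, top at z = 18 mm; fixed. Origin at the centre of the underside, z up.
- setup_tray: Set-up tray: shallow metal tray, 190 mm (x) by 262 mm (y), fixed. Origin: middle of the underside; +x to its back edge (away from the robot), +y to its left. Floor top at z = 3 mm, rim 12 mm high. The two inserts lie in it 83 mm left and right of the middle (either may be left), 104 mm of bare floor between them.
- handpiece_insert: Handpiece insert: grey silicone, 144 (x) x 62 (y) x 11 mm, fixed in the tray. Dark recess 7 mm deep in the handpiece's outline, 4 to 5 mm wider all round; finger channel across it at x = -38 to -2 mm. Origin: centre of the underside; +x to the recess's bent head end (away from the robot). The seated handpiece's origin is at (0, 0, 4 mm), axes parallel; it will not go in reversed.
- ratchet_insert: Ratchet insert: grey silicone, 144 (x) x 62 (y) x 11 mm, fixed in the tray. Dark recess 7 mm deep in the ratchet's outline, 3 to 5 mm wider all round; finger channel across it at x = -16 to +20 mm. Origin: centre of the underside; +x to the recess's round end (away from the robot). The seated ratchet's origin is at (0, 0, 4 mm), its +y along insert +x; it will not go in reversed.
Mind the look-alikes: they are no part of the job. Leave any orange or red look-alike of the suture_box alone.

How it is judged:
By the outcome, as a careful person would: the job done as asked, in the order asked, and still so for the second after the job is handed in, with the robot touching nothing.
It also fails if it takes over 128 s, if anything falls off the work surface, if the arm or the gripper's body presses on something with over 40 N, if the wrist force passes 120 N, or if a joint passes its speed limit or range.

## Working session

There is one attempt and no reset: what is moved stays moved. The work goes in short steps, each a Python script; the robot and the scene stay as the last script left them, time stands still between calls to the robot, and variables do not carry over. Pictures are saved under pics/ and viewed, and the job is handed in when it is done.

```bash
mkdir -p pics; ls
python3 - <<'E'
from bench import ctrl
import cv2,numpy as np
np.set_printoptions(precision=4,suppress=True)
for n in ["scene","top"]:
    im=ctrl.read_camera(n); cv2.imwrite(f"pics/{n}0.png",im)
for n in ["scene","top","wrist"]:
    print(n,ctrl.camera_params(n))
print(ctrl.current_t(),ctrl.current_eef_rot(),ctrl.current_tool_pos())
E
```

```text
pics
scene {'fx': 507.2328316049324, 'fy': 507.2328316049324, 'cx': 317.9309103545257, 'cy': 205.0706028010318, 'D': array([0.0392, 0.    , 0.    , 0.    , 0.    ]), 'pose': array([[ 0.8474,  0.3061, -0.4337, -0.0125],
       [-0.5309,  0.4795, -0.6988, -0.9396],
       [-0.0059,  0.8224,  0.5689,  0.7355],
       [ 0.    ,  0.    ,  0.    ,  1.    ]])}
top {'fx': 362.2506639831776, 'fy': 362.2506639831776, 'cx': 318.2956585812509, 'cy': 199.48128608851349, 'D': array([-0.0087,  0.    ,  0.    ,  0.    ,  0.    ]), 'pose': array([[ 0.0063,  0.991 , -0.1339,  0.3674],
       [-0.9999,  0.0043, -0.0152, -0.0734],
       [-0.0145,  0.134 ,  0.9909,  0.9699],
       [ 0.    ,  0.    ,  0.    ,  1.    ]])}
wrist {'fx': 338.1641140430035, 'fy': 338.1641140430035, 'cx': 321.72145968886093, 'cy': 197.14994613011112, 'D': array([-0.0087,  0.    ,  0.    ,  0.    ,  0.    ]), 'T_tool_cam': array([[ 1.    , -0.0005,  0.    , -0.0009],
       [ 0.0002,  0.2879, -0.9577, -0.1723],
       [ 0.0005,  0.9577,  0.2879,  0.0811],
       [ 0.    ,  0.    ,  0.    ,  1.    ]])}
0.1 [[ 0.2521 -0.0004 -0.9677]
 [ 0.9677 -0.001   0.2521]
 [-0.001  -1.      0.0001]] [0.1574 0.6045 0.2134]
```

View pics/scene0.png

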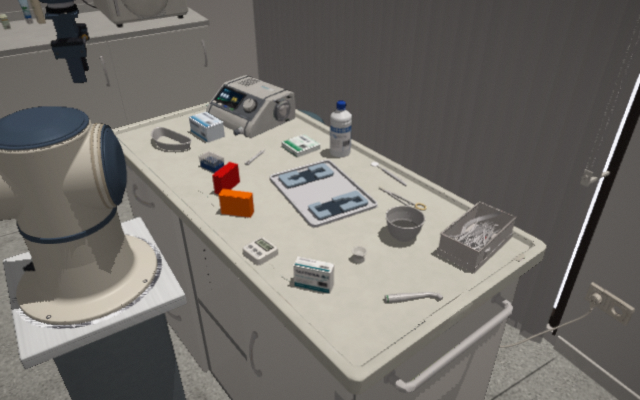

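View pics/top0.png

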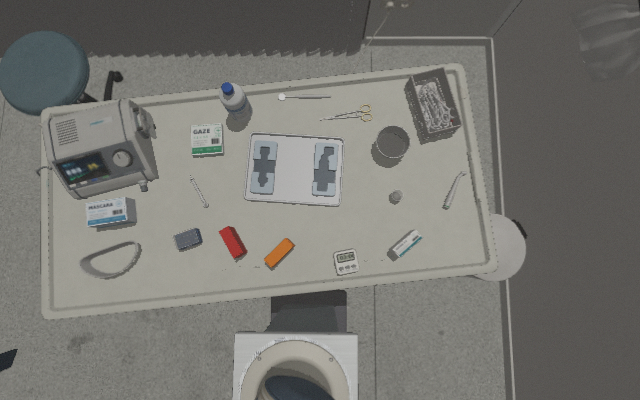

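Run:
```python
import cv2,numpy as np
t=cv2.imread("pics/top0.png"); s=cv2.imread("pics/scene0.png")
def c(im,x0,y0,x1,y1,k): return cv2.resize(im[y0:y1,x0:x1],None,fx=k,fy=k,interpolation=cv2.INTER_CUBIC)
cv2.imwrite("pics/c1.png",c(t,160,110,360,260,4))
cv2.imwrite("pics/c2.png",c(t,320,140,480,260,5))
cv2.imwrite("pics/c3.png",c(s,180,120,450,320,2.9))
```

```text
(no output)
```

View pics/c1.png

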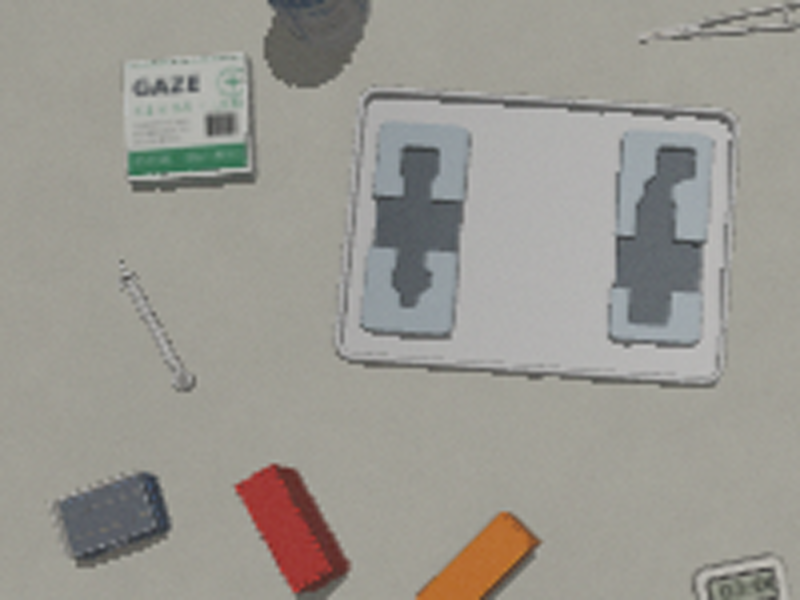

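View pics/c2.png

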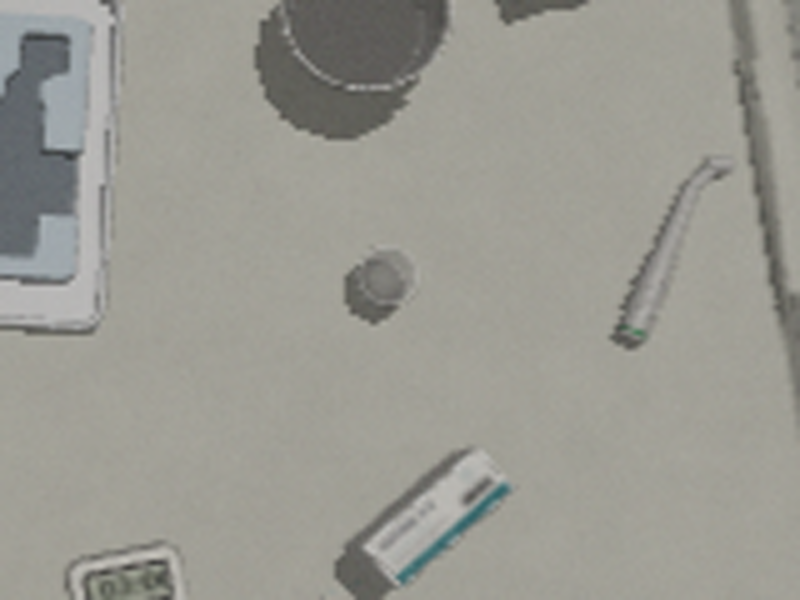

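View pics/c3.png

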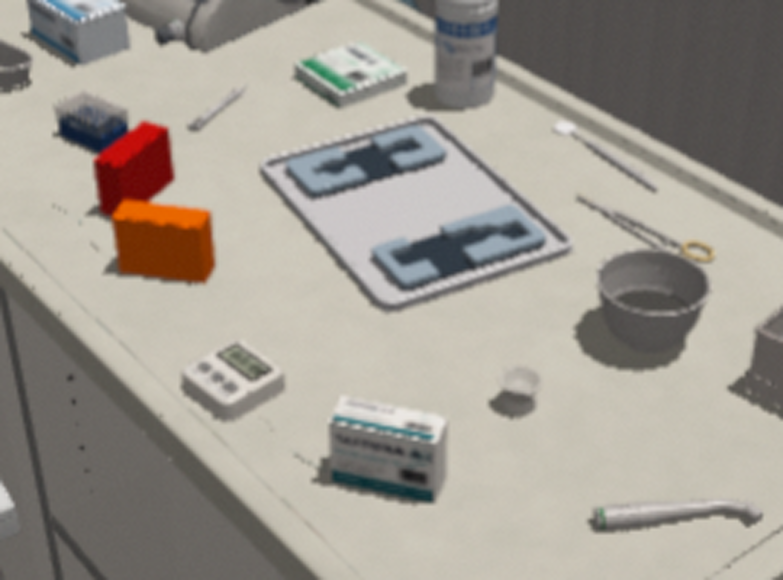

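```bash
cat > h.py <<'E'
from bench import ctrl
import cv2,numpy as np
np.set_printoptions(precision=4,suppress=True)
def R(th):
    t=np.radians(th);c,s=np.cos(t),np.sin(t)
    return np.array([[c,0,-s],[s,0,c],[0,-1,0]])
def K(p): return np.array([[p['fx'],0,p['cx']],[0,p['fy'],p['cy']],[0,0,1]])
def wpose():
    T=np.eye(4);T[:3,:3]=ctrl.current_eef_rot();T[:3,3]=ctrl.current_tool_pos()
    return T@ctrl.camera_params("wrist")["T_tool_cam"]
def p2w(uv,z,cam,pose=None):
    p=ctrl.camera_params(cam)
    if pose is None: pose=p['pose'] if cam!='wrist' else wpose()
    u=cv2.undistortPoints(np.array(uv,float).reshape(-1,1,2),K(p),p['D']).reshape(-1,2)
    d=np.c_[u[:,0],-u[:,1],-np.ones(len(u))]@pose[:3,:3].T
    o=pose[:3,3]; z=np.broadcast_to(z,len(u))
    return o+d*((z-o[2])/d[:,2])[:,None]
def w2p(P,cam,pose=None):
    p=ctrl.camera_params(cam)
    if pose is None: pose=p['pose'] if cam!='wrist' else wpose()
    q=(np.atleast_2d(P)-pose[:3,3])@pose[:3,:3]
    q=q*[1,-1,-1]
    return cv2.projectPoints(q,np.zeros(3),np.zeros(3),K(p),p['D'])[0].reshape(-1,2)
def snap(name):
    T=wpose(); im=ctrl.read_camera("wrist"); cv2.imwrite(f"pics/{name}.png",im); np.save(f"pics/{name}.npy",T); return im,T
E
python3 - <<'E'
from h import *
for n,uv,z in [("tray",[[251,133],[343,138],[246,199],[340,206]],.012),("gauze",[[207,140]],.018),("ratchet",[[206,206],[190,177]],.004),("bur",[[187,238]],.034),("dish",[[396,197]],.013),("hp",[[446,207],[464,173]],.008),("sut",[[407,243]],.059)]:
    print(n,p2w(uv,z,"top")[:,:2].tolist())
E
```

```text
tray [[0.680218640701455, 0.1272911564201557], [0.6664364634581279, -0.12504541729230273], [0.49726990409189664, 0.13495066515712761], [0.47956621498266233, -0.11652895492674685]]
gauze [[0.658400256666487, 0.2458731265674159]]
ratchet [[0.47882046172180825, 0.2444404065028491], [0.558325127765806, 0.29226360923954986]]
bur [[0.39180149775377926, 0.2800654489219272]]
dish [[0.5042398530464706, -0.2654519685726261]]
hp [[0.4786388487812665, -0.3986706636454523], [0.5710647919330447, -0.45081170935931714]]
sut [[0.382076504457774, -0.28098836308582953]]
```

Run:
```python
from h import *
def v(n,p,th):
    t=ctrl.current_t(); ctrl.goto(p,R(th)); ctrl.sleep(.2); snap(n); print(n,ctrl.current_t()-t,ctrl.current_q(),ctrl.current_tool_pos())
v("wl",[0.50,0.24,0.25],-90)
v("wt",[0.59,0.0,0.22],-90)
v("wr",[0.50,-0.33,0.25],-90)
```

```text
wl 2.0749999999999997 [ 19.517   20.617   84.2464  -0.001   75.1398 109.454 ] [0.4998 0.2404 0.25  ]
wt 1.2583000000000002 [-5.6937 25.0868 81.7531  0.0063 73.1429 84.2174] [0.5899 0.0011 0.2202]
wr 1.5416999999999996 [-39.0532  24.3418  78.0627   0.0024  77.6033  50.8788] [ 0.5004 -0.3292  0.25  ]
```

View pics/wl.png

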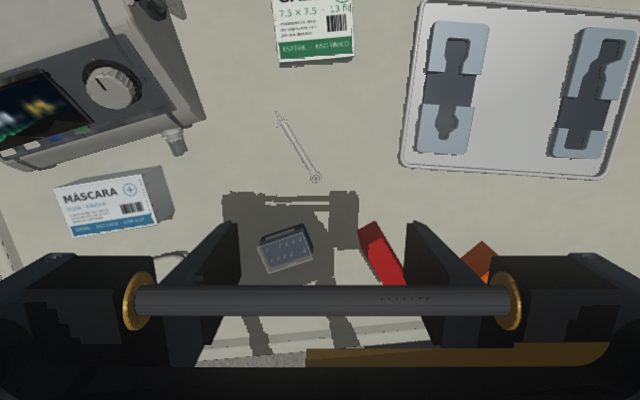

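View pics/wt.png

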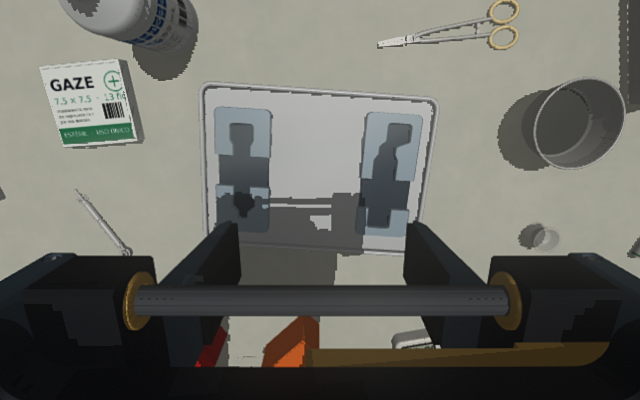

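View pics/wr.png

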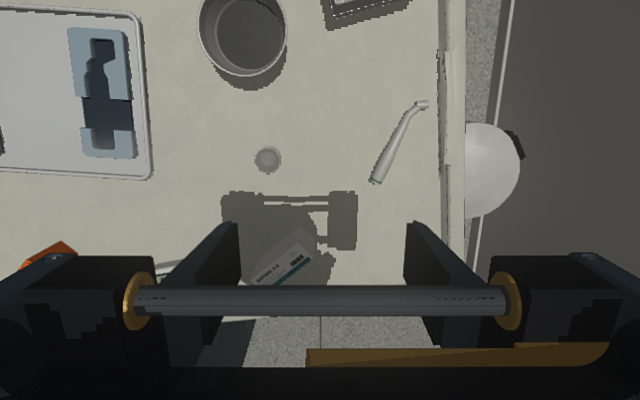

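```bash
cat > m1.py <<'E'
from h import *
def run(n,cam,rois):
    im=cv2.imread(f"pics/{n}.png"); pose=np.load(f"pics/{n}.npy") if cam=='wrist' else None
    b,g,r=[im[:,:,i].astype(int) for i in range(3)]
    m=((b-r>8)&(b>45)).astype(np.uint8)*255
    cv2.imwrite(f"pics/m_{n}.png",m)
    for (x0,y0,x1,y1) in rois:
        mm=np.zeros_like(m);mm[y0:y1,x0:x1]=m[y0:y1,x0:x1]
        mm=cv2.morphologyEx(mm,cv2.MORPH_OPEN,np.ones((3,3)))
        cs=cv2.findContours(mm,cv2.RETR_EXTERNAL,cv2.CHAIN_APPROX_NONE)[0]
        cs=[c for c in cs if cv2.contourArea(c)>60]
        P=np.vstack([c.reshape(-1,2) for c in cs])
        W=p2w(P,.014,cam,pose)[:,:2]
        (c,s,a)=cv2.minAreaRect((W*1000).astype(np.float32)); print(n,len(cs),c,s,a)
run("top0","top",[(240,130,290,200),(300,130,345,205)])
run("wl","wrist",[(405,10,495,165),(545,15,640,165)])
run("wt","wrist",[(210,100,275,240),(355,105,425,245)])
run("wr","wrist",[(60,20,140,165)])
E
python3 m1.py; python3 -c "
import cv2
for n,r in [('wl',(400,0,640,180)),('wr',(0,0,160,190)),('wt',(190,70,450,260))]:
    x0,y0,x1,y1=r;cv2.imwrite(f'pics/z_{n}.png',cv2.resize(cv2.imread(f'pics/{n}.png')[y0:y1,x0:x1],None,fx=3,fy=3,interpolation=2))
"
```

```text
top0 1 (586.5620727539062, 90.43220520019531) (60.670291900634766, 143.77052307128906) 86.34883880615234
top0 2 (580.7138061523438, -75.24945831298828) (60.61617660522461, 143.03700256347656) 86.72897338867188
wl 1 (587.6039428710938, 91.02303314208984) (61.52821350097656, 144.67970275878906) 86.35306549072266
wl 1 (582.5599365234375, -74.49364471435547) (63.2569465637207, 144.70993041992188) 86.2027816772461
wt 2 (587.8613891601562, 90.94026184082031) (61.73585510253906, 143.46070861816406) 86.37887573242188
wt 1 (581.88623046875, -74.89739990234375) (61.68645095825195, 144.47373962402344) 86.22111511230469
wr 1 (582.1316528320312, -75.9485092163086) (64.68962860107422, 144.28982543945312) 86.1786880493164
```

View pics/z_wt.png

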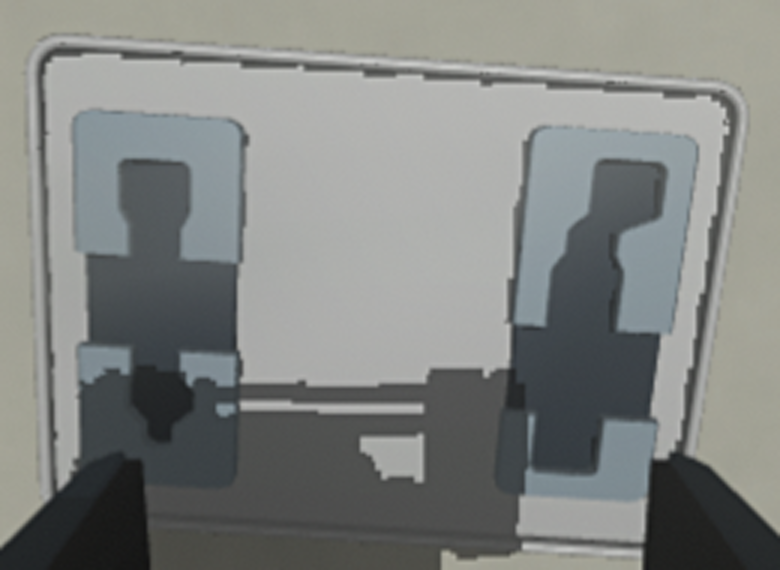

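View pics/m_wt.png

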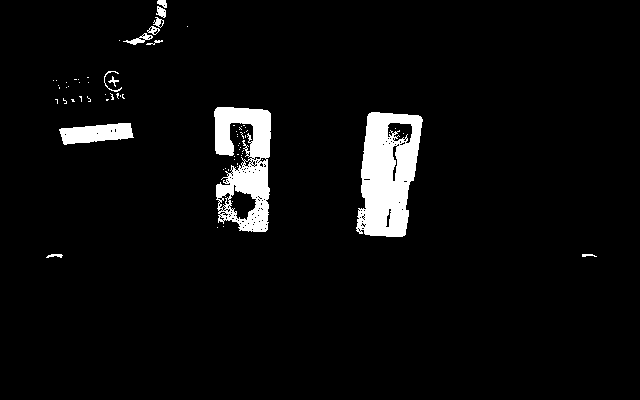

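Run:
```python
from h import *
for n,cam,roi in [("top0","top",(235,125,352,215)),("wt","wrist",(190,70,450,262)),("wl","wrist",(395,0,640,190))]:
    im=cv2.imread(f"pics/{n}.png"); pose=np.load(f"pics/{n}.npy") if cam=='wrist' else None
    b,r=im[:,:,0].astype(int),im[:,:,2].astype(int)
    x0,y0,x1,y1=roi
    m=np.zeros(b.shape,np.uint8); m[y0:y1,x0:x1]=((r-b)<9)[y0:y1,x0:x1]*255
    m=cv2.morphologyEx(m,cv2.MORPH_OPEN,np.ones((3,3)))
    cs=cv2.findContours(m,cv2.RETR_EXTERNAL,cv2.CHAIN_APPROX_NONE)[0]
    c=max(cs,key=cv2.contourArea)
    cv2.imwrite(f"pics/t_{n}.png",cv2.resize(cv2.drawContours(im.copy(),[c],-1,(0,0,255),1)[y0:y1,x0:x1],None,fx=3,fy=3))
    W=p2w(c.reshape(-1,2),.012,cam,pose)[:,:2]*1000
    print(n,cv2.minAreaRect(W.astype(np.float32)), np.median(r-b), (r-b)[300:,:].mean())
```

```text
top0 ((581.821044921875, 8.05047607421875), (265.24981689453125, 194.95652770996094), 86.12499237060547) 6.0 5.540140625
wt ((580.7898559570312, 2.9148406982421875), (212.67071533203125, 323.281494140625), 0.12558980286121368) 5.0 7.084296875
wl ((584.3363647460938, 9.668609619140625), (267.2470703125, 191.62315368652344), 86.4518814086914) 3.0 4.12109375
```

View pics/t_top0.png

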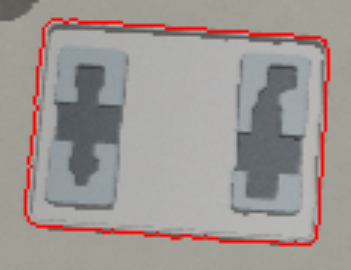

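View pics/t_wt.png

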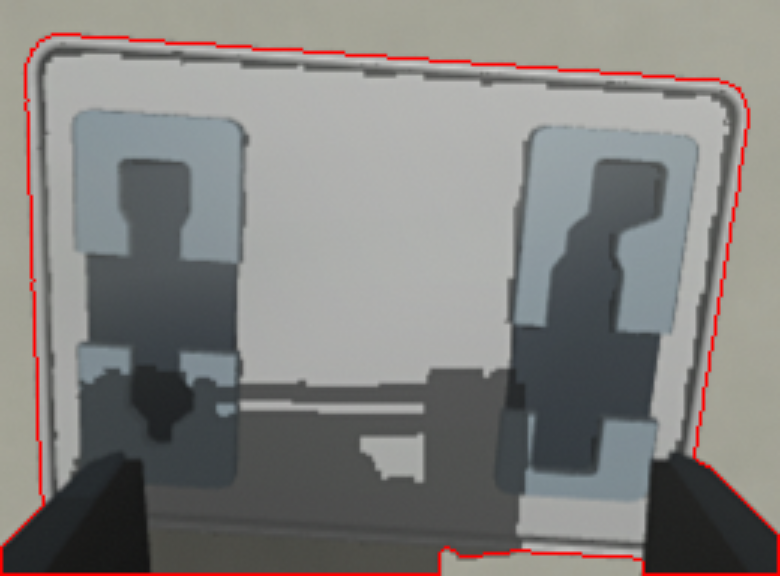

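Run:
```python
from h import *
T=np.load("pics/wt.npy")
Z=lambda l:[[190+x/3,70+y/3] for x,y in l]
print(p2w(Z([(60,36),(720,80),(26,100),(42,500),(747,110),(700,440),(530,550),(640,558)]),.012,'wrist',T)[:,:2]*1000)
y=np.radians(-3.7);u=np.array([[np.cos(y),-np.sin(y)],[np.sin(y),np.cos(y)]])
print(p2w(Z([(60,36),(720,80),(26,100),(42,500),(747,110),(700,440),(530,550),(640,558)]),.012,'wrist',T)[:,:2]*1000@u)
```

```text
[[ 685.8505  119.6861]
 [ 671.3209 -116.6698]
 [ 663.8484  134.0311]
 [ 507.0448  143.5483]
 [ 660.9032 -127.4636]
 [ 533.5516 -121.6064]
 [ 485.1928  -55.7004]
 [ 481.6244 -101.3825]]
[[676.6973 163.6961]
 [677.4506 -73.1048]
 [653.8154 176.5914]
 [496.7244 175.9699]
 [667.7512 -84.5483]
 [540.287  -86.9216]
 [487.7759 -24.2737]
 [487.163  -70.0909]]
```

Run:
```python
from h import *
T=np.load("pics/wr.npy")
W=p2w([[375,182],[428,102],[400,125]],.008,'wrist',T)[:,:2]; print(W)
a=W[0];d=np.array([np.cos(np.radians(-30)),np.sin(np.radians(-30))])
p=a+d*.038-d*.05
t=ctrl.current_t();ctrl.goto([*p,.15],R(-120));ctrl.sleep(.2);snap("hp1");print(ctrl.current_t()-t)
```

```text
[[ 0.4782 -0.3975]
 [ 0.5757 -0.4556]
 [ 0.5489 -0.4242]]
0.8083
```

View pics/hp1.png

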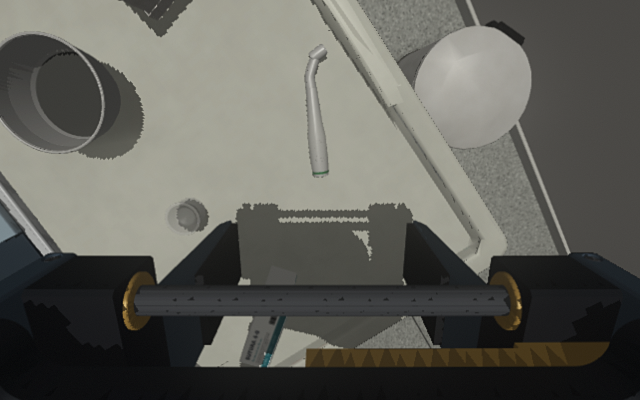

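Run:
```python
from h import *
im=cv2.imread("pics/hp1.png");T=np.load("pics/hp1.npy")
x0,y0,x1,y1=270,30,370,190
cv2.imwrite("pics/hp1z.png",cv2.resize(im[y0:y1,x0:x1],None,fx=3.7,fy=3.7,interpolation=2))
b,g,r=[im[:,:,i].astype(int) for i in range(3)]
m=np.zeros(b.shape,np.uint8); m[y0:y1,x0:x1]=((r-b)<7)[y0:y1,x0:x1]*255
for y in range(40,186,8):
    xs=np.where(m[y,290:340])[0]+290; print(y,xs.min() if len(xs) else 0,xs.max() if len(xs) else 0,len(xs))
```

```text
40 0 0 0
48 316 324 5
56 310 324 9
64 308 317 3
72 306 316 7
80 312 313 2
88 306 315 5
96 316 317 2
104 317 318 2
112 0 0 0
120 0 0 0
128 309 309 1
136 0 0 0
144 0 0 0
152 311 326 2
160 311 327 5
168 327 327 1
176 0 0 0
184 0 0 0
```

View pics/hp1z.png

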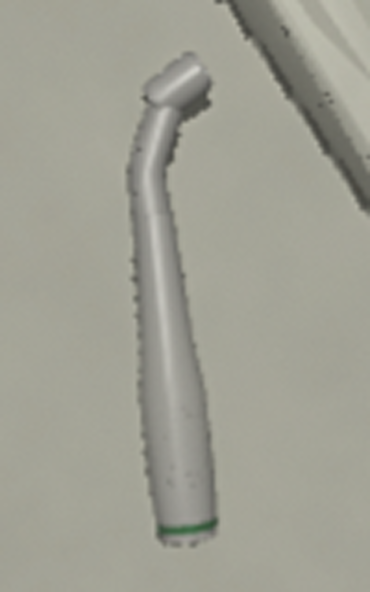

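Run:
```python
from h import *
T=np.load("pics/hp1.npy")
Z=lambda l:[[270+x/3.7,30+y/3.7] for x,y in l]
W=p2w(Z([(186,540),(184,515),(175,400),(163,300),(154,210),(205,58)]),.008,'wrist',T)[:,:2]*1000; print(W)
d=W[3]-W[1]; a=np.degrees(np.arctan2(d[1],d[0])); d2=W[4]-W[1];print(a,np.degrees(np.arctan2(d2[1],d2[0])))
a=np.radians(a);u=np.array([np.cos(a),np.sin(a)])
print((W-W[0])@np.array([u,[-u[1],u[0]]]).T)
```

```text
[[ 477.2732 -395.4238]
 [ 483.2446 -398.2603]
 [ 509.8245 -410.9414]
 [ 532.3612 -420.5629]
 [ 551.6101 -429.2484]
 [ 574.8482 -456.5758]]
-24.421552467976863 -24.38337742462904
[[  0.       0.    ]
 [  6.6098  -0.1138]
 [ 36.0545  -0.671 ]
 [ 60.5528  -0.1138]
 [ 81.6705  -0.0638]
 [114.1278 -15.3385]]
```

Run:
```python
from h import *
t=ctrl.current_t()
th=-114.4
ctrl.command_gripper(0.5)
ctrl.goto([.5119,-.4111,.07],R(th))
print(ctrl.move_l([.5119,-.4111,.003],vel=.12,contact_N=5),ctrl.current_tool_pos(),ctrl.current_contact_force())
ctrl.command_gripper(0.0)
print(ctrl.current_grip_width(),ctrl.current_contact_force(),ctrl.current_tool_pos())
p=ctrl.current_tool_pos()
ctrl.move_l([p[0],p[1],.12],vel=.2)
snap("hp2");print(ctrl.current_grip_width(),ctrl.current_contact_force(),ctrl.current_t()-t)
```

```text
False [ 0.5122 -0.4115  0.004 ] [ 0.0965 -0.1722  0.159 ]
0.17356083470128528 [-0.5778  0.4889  5.2189] [ 0.512  -0.4112  0.0033]
0.17052924467717423 [-0.1093 -0.2186 -1.3382] 3.3417000000000003
```

View pics/hp2.png

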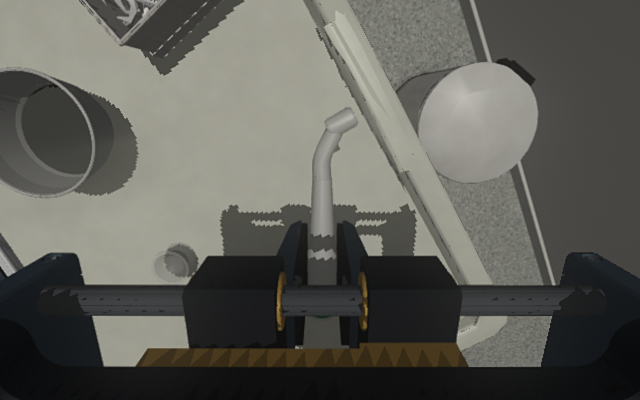

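Run:
```python
from h import *
t=ctrl.current_t()
ctrl.goto([.5633,-.0694,.12],R(-93.7))
ctrl.move_l([.5633,-.0694,.045],vel=.15)
ctrl.sleep(.15)
snap("hp3");print(ctrl.current_grip_width(),ctrl.current_tool_pos(),ctrl.current_contact_force(),ctrl.current_t()-t)
im=cv2.imread("pics/hp3.png")
cv2.imwrite("pics/hp3z.png",cv2.resize(im[60:260,220:430],None,fx=3,fy=3,interpolation=2))
```

```text
0.16770338608643787 [ 0.5639 -0.0696  0.046 ] [ 0.0373  0.4719 -0.4142] 2.1500000000000004
```

View pics/hp3z.png

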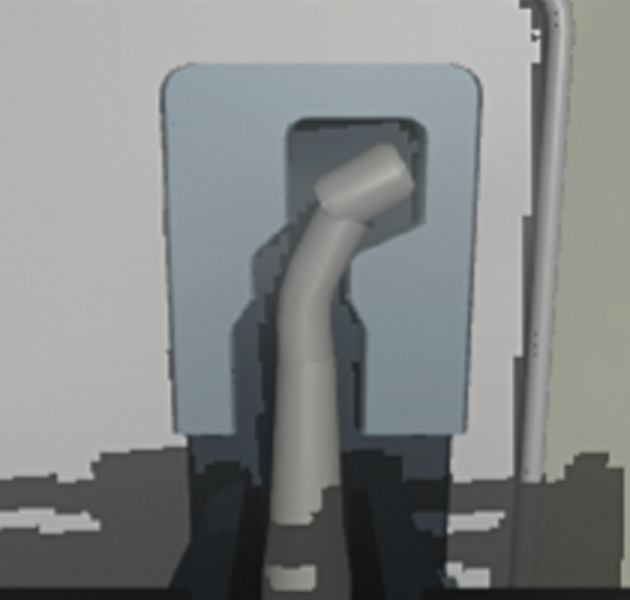

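Run:
```python
from h import *
T=np.load("pics/hp3.npy")
y=np.radians(-3.7);u=np.array([[np.cos(y),-np.sin(y)],[np.sin(y),np.cos(y)]])
Z=lambda l:[[220+a/3,60+b/3] for a,b in l]
def ins(P): return (P[:,:2]*1000-[582,-75.1])@u
print("insert corners/recess",ins(p2w(Z([(163,80),(480,80),(320,63),(320,433),(232,400),(363,400),(290,117)]),.014,'wrist',T)))
print("hp",ins(p2w(Z([(390,145),(413,185),(277,400),(338,400),(308,400)]),.051,'wrist',T)))
```

```text
insert corners/recess [[ 68.9715  30.4388]
 [ 68.9952 -30.3911]
 [ 72.0634   0.3289]
 [ -2.1669  -0.0009]
 [  5.0999  18.4868]
 [  5.1046  -8.9866]
 [ 62.1409   6.0976]]
hp [[ 58.138  -10.392 ]
 [ 51.8763 -14.2604]
 [ 15.7162   7.999 ]
 [ 15.718   -2.4793]
 [ 15.7171   2.674 ]]
```

Run:
```python
from h import *
t=ctrl.current_t()
X,Y=.5633-.0006,-.0694+.0016
ctrl.move_l([X,Y,.03],vel=.1)
c=ctrl.move_l([X,Y,.0095],vel=.04,contact_N=6)
print(c,ctrl.current_tool_pos(),ctrl.current_contact_force())
ctrl.command_gripper(0.36)
ctrl.move_l([X,Y,.12],vel=.25)
g=np.array([X-.05,Y])
ctrl.goto([*g,.14],R(-93.7));ctrl.sleep(.15)
snap("hp4");print(ctrl.current_t()-t)
im=cv2.imread("pics/hp4.png")
cv2.imwrite("pics/hp4z.png",cv2.resize(im[20:240,200:440],None,fx=2.7,fy=2.7,interpolation=2))
```

```text
True [ 0.5624 -0.0678  0.0098] [ 0.3484 -0.6138  5.1817]
2.4000000000000004
```

View pics/hp4z.png

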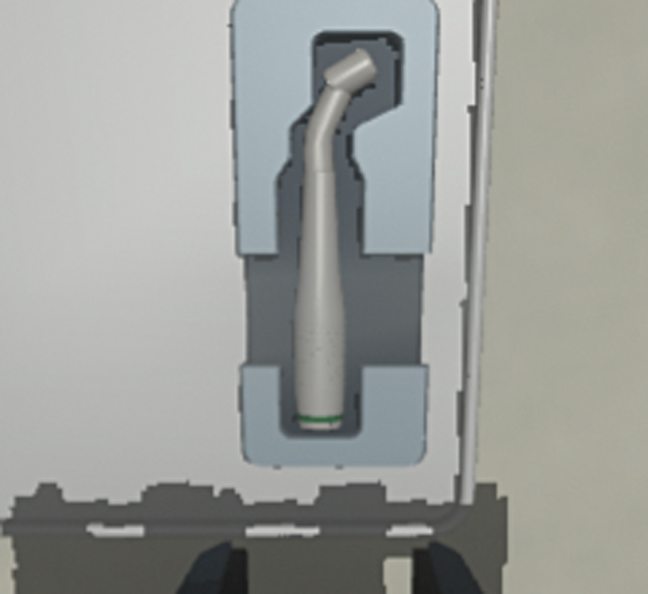

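Run:
```python
from h import *
T=np.load("pics/wl.npy");print(p2w([[277,113],[316,179]],.004,'wrist',T))
t=ctrl.current_t();ctrl.goto([.475,.242,.13],R(-59));ctrl.sleep(.15);snap("ra1");print(t,ctrl.current_t()-t)
im=cv2.imread("pics/ra1.png")
cv2.imwrite("pics/ra1z.png",cv2.resize(im[40:240,240:400],None,fx=3,fy=3,interpolation=2))
```

```text
[[0.5617 0.2932 0.004 ]
 [0.4802 0.2466 0.004 ]]
13.675 1.3917000000000002
```

View pics/ra1.png

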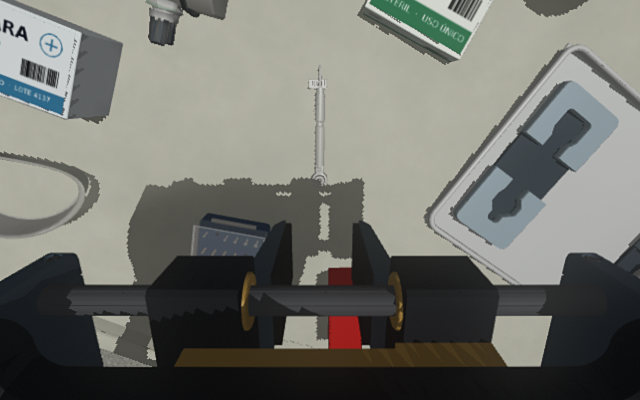

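View pics/ra1z.png

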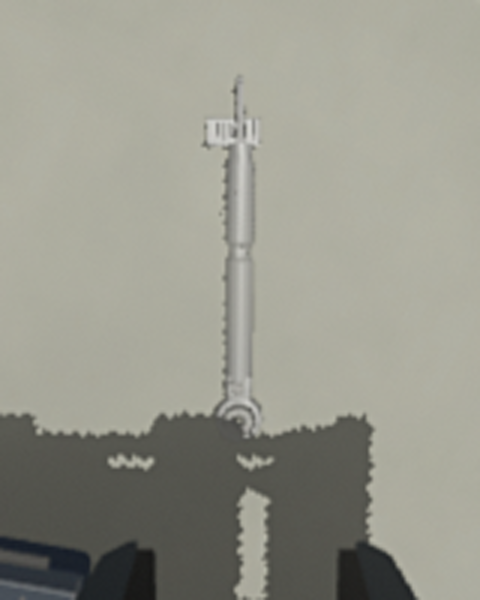

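Run:
```python
from h import *
T=np.load("pics/ra1.npy")
Z=lambda l:[[240+a/3,40+b/3] for a,b in l]
W=p2w(Z([(239,76),(240,150),(239.5,230),(238.5,370),(238,415),(228,370),(253,370)]),.005,'wrist',T)[:,:2]*1000
print(W);d=W[3]-W[1];a=np.arctan2(d[1],d[0]);print(np.degrees(a))
u=np.array([np.cos(a),np.sin(a)]);n=np.array([u[1],-u[0]])
o=W[0]+51*u; print((W-o)@np.array([u,n]).T, (W[4]-W[0])@u)
print("grasp",W[0]+53*u)
```

```text
[[565.8087 295.5478]
 [549.2999 285.3763]
 [530.481  274.3122]
 [495.4829 253.7798]
 [483.6057 246.8742]
 [493.88   256.4573]
 [497.6966 250.0823]]
-149.5823540668459
[[-51.       0.    ]
 [-31.6137  -0.4131]
 [ -9.7834  -0.4263]
 [ 30.7931  -0.4131]
 [ 44.5318  -0.3547]
 [ 30.8198   2.7075]
 [ 30.7561  -4.7224]] 95.53182694059147
grasp [520.1037 268.7139]
```

Run:
```python
from h import *
t=ctrl.current_t()
X,Y=.5203,.2684
ctrl.goto([X,Y,.06],R(-59.6))
print(ctrl.move_l([X,Y,.002],vel=.1,contact_N=5),ctrl.current_tool_pos())
ctrl.command_gripper(0.0)
p=ctrl.current_tool_pos();print(p,ctrl.current_grip_width(),ctrl.current_contact_force())
ctrl.move_l([p[0],p[1],.12],vel=.2)
print(ctrl.current_grip_width())
ctrl.goto([.5896,.0918,.12],R(86.3))
ctrl.move_l([.5896,.0918,.045],vel=.15);ctrl.sleep(.15)
im,T=snap("ra3");print(ctrl.current_tool_pos(),ctrl.current_grip_width(),ctrl.current_t()-t)
cv2.imwrite("pics/ra3z.png",cv2.resize(im[60:260,220:430],None,fx=3,fy=3,interpolation=2))
```

```text
False [0.5206 0.2685 0.0026]
[0.5205 0.2685 0.0023] 0.08332658981036538 [-0.4585  0.3511  5.5017]
0.07937738199926614
[0.5902 0.0919 0.046 ] 0.07981997947592911 5.808299999999999
```

View pics/ra3z.png

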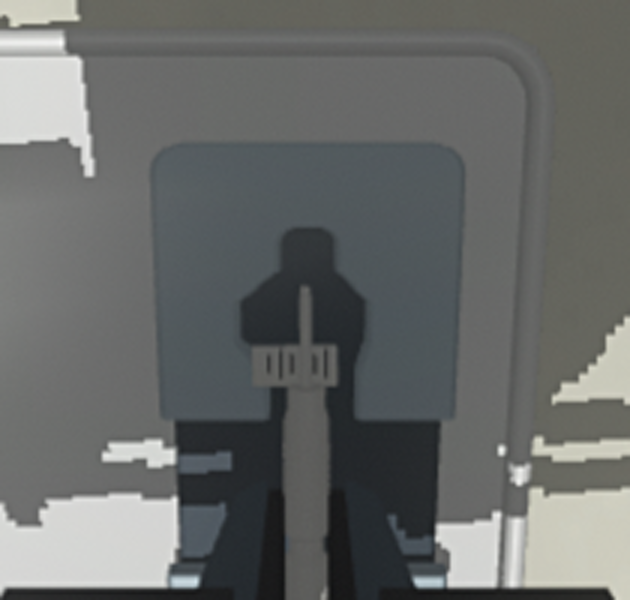

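Run:
```python
from h import *
T=np.load("pics/ra3.npy")
y=np.radians(-3.7);u=np.array([[np.cos(y),-np.sin(y)],[np.sin(y),np.cos(y)]])
Z=lambda l:[[220+a/3,60+b/3] for a,b in l]
def ins(P): return (P[:,:2]*1000-[587.5,90.9])@u
print("insert",ins(p2w(Z([(151,180),(466,180),(308,143),(308,420),(269,410),(354,410),(241,320),(365,320),(308,228)]),.014,'wrist',T)))
print("ra",ins(p2w(Z([(305,287),(252,365),(338,365),(283,440),(330,440)]),.049,'wrist',T)))
```

```text
insert [[-64.5727 -30.2566]
 [-64.5983  31.7748]
 [-71.6306   0.6512]
 [-15.0822   0.7198]
 [-17.2819  -7.4846]
 [-17.2885  10.391 ]
 [-36.5309 -13.0293]
 [-36.5405  12.3686]
 [-55.2087   0.671 ]]
ra [[-49.4167   0.0754]
 [-35.8989  -9.0339]
 [-35.9043   5.7552]
 [-22.3102  -3.7833]
 [-22.3132   4.4813]]
```

Run:
```python
from h import *
t=ctrl.current_t()
X,Y=.5896-.0005,.0918+.0012
ctrl.move_l([X,Y,.03],vel=.1)
c=ctrl.move_l([X,Y,.0082],vel=.04,contact_N=6)
print(c,ctrl.current_tool_pos(),ctrl.current_contact_force())
ctrl.command_gripper(0.3)
ctrl.move_l([X,Y,.12],vel=.25)
ctrl.goto([X-.05,Y,.14],R(-93.7));ctrl.sleep(.15)
im,T=snap("ra4");print(ctrl.current_t()-t)
cv2.imwrite("pics/ra4z.png",cv2.resize(im[20:240,200:440],None,fx=2.7,fy=2.7,interpolation=2))
```

```text
True [0.5889 0.093  0.009 ] [ 0.4112 -0.9351  4.1994]
4.883299999999998
```

View pics/ra4z.png

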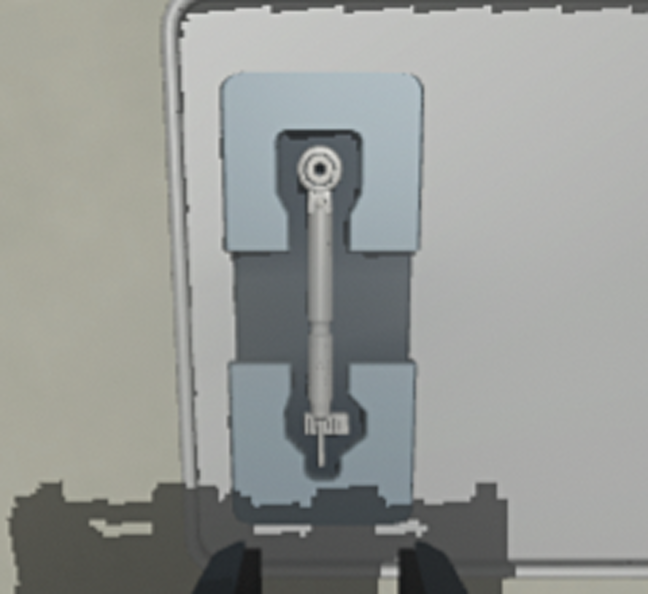

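Run:
```python
from h import *
t=ctrl.current_t();ctrl.goto([.405,.225,.16],R(15));ctrl.command_gripper(.9);ctrl.sleep(.15);im,T=snap("bb1");print(t,ctrl.current_t()-t)
cv2.imwrite("pics/bb1z.png",cv2.resize(im[60:240,220:430],None,fx=3.3,fy=3.3,interpolation=2))
```

```text
25.7583 2.608400000000003
```

View pics/bb1.png

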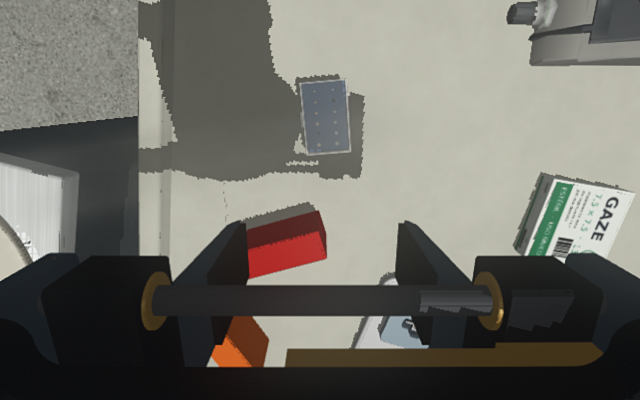

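View pics/bb1z.png

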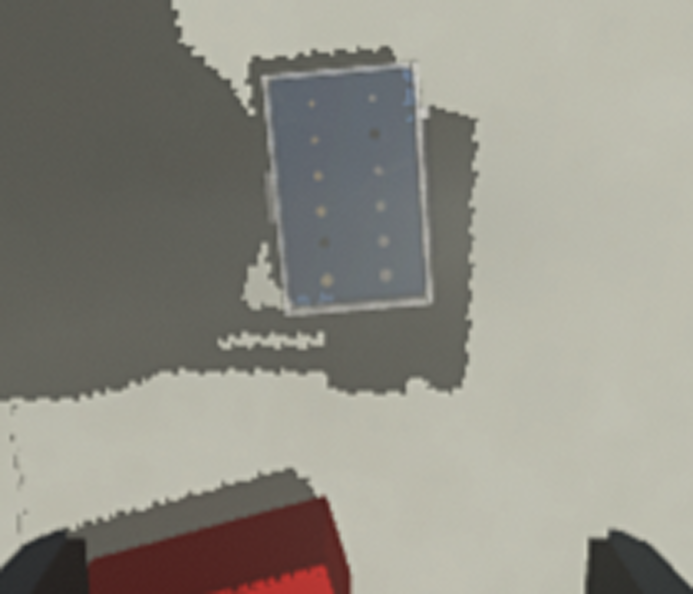

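Run:
```python
from h import *
T=np.load("pics/bb1.npy")
Z=lambda l:[[220+a/3.3,60+b/3.3] for a,b in l]
W=p2w(Z([(263,77),(412,65),(432,302),(287,313)]),.034,'wrist',T)[:,:2]*1000
print(W,W.mean(0))
for i in range(4):
    d=W[(i+1)%4]-W[i];print(np.linalg.norm(d),np.degrees(np.arctan2(d[1],d[0])))
r=cv2.imread("pics/bb1.png")[60:240,220:430]
cv2.imwrite("pics/bb1y.png",cv2.resize(r[0:100,60:140],None,fx=6,fy=6,interpolation=2))
s=cv2.imread("pics/scene0.png");cv2.imwrite("pics/s_bb.png",cv2.resize(s[140:185,185:245],None,fx=10,fy=10,interpolation=2))
```

```text
[[363.8925 307.5881]
 [399.605  320.1626]
 [421.5287 263.7096]
 [384.6872 250.7384]] [392.4283 285.5497]
37.8616111979061 19.39743272338911
60.56064433856754 -68.77618802590878
39.05827603179387 -160.6038039866978
60.533479710782416 110.09167925465826
```

View pics/bb1y.png

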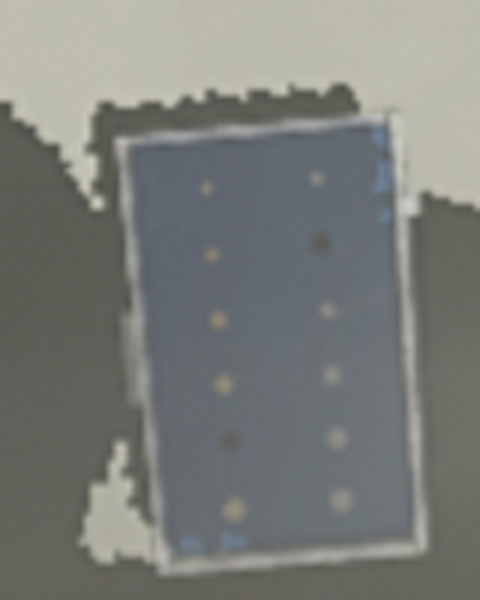

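View pics/s_bb.png

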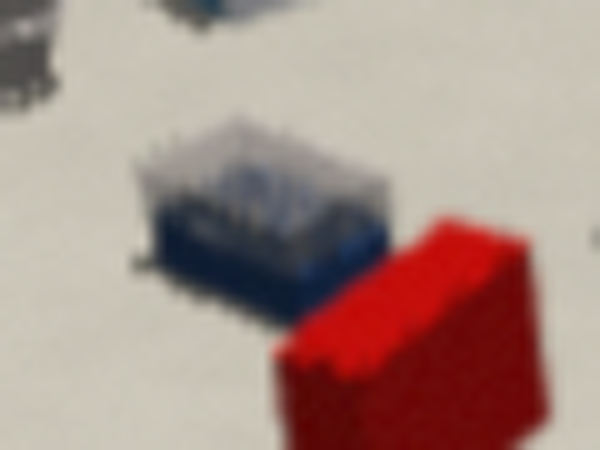

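Run:
```python
import cv2
im=cv2.imread("pics/wl.png");cv2.imwrite("pics/wlb.png",cv2.resize(im[210:285,245:325],None,fx=8,fy=8,interpolation=2))
im=cv2.imread("pics/ra1.png");cv2.imwrite("pics/rab.png",cv2.resize(im[200:265,180:280],None,fx=7,fy=7,interpolation=2))
```

```text
(no output)
```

View pics/wlb.png

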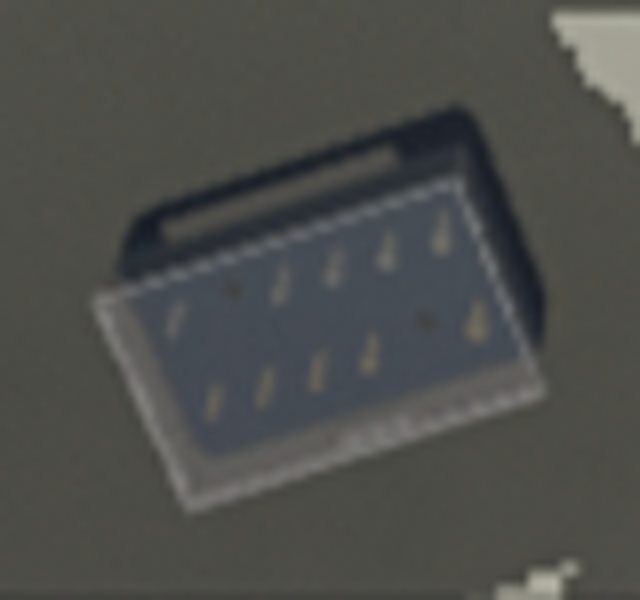

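View pics/rab.png

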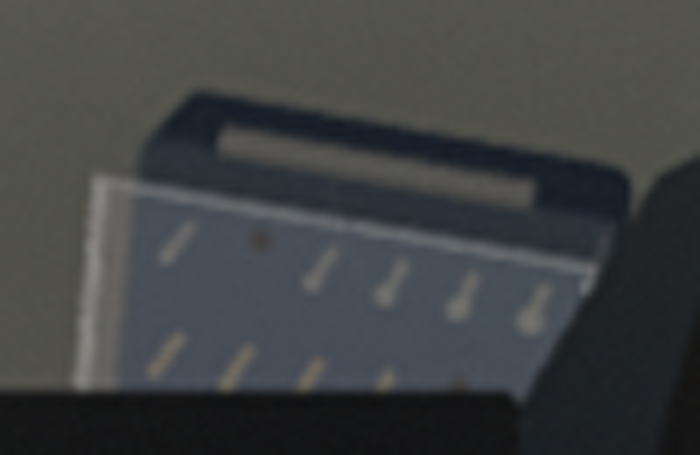

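Run:
```python
from h import *
t=ctrl.current_t()
X,Y=.3896,.2845
ctrl.goto([X,Y,.09],R(20.2))
print(ctrl.move_l([X,Y,.004],vel=.12,contact_N=5),ctrl.current_tool_pos())
ctrl.command_gripper(0.0)
p=ctrl.current_tool_pos();print(p,ctrl.current_grip_width(),ctrl.current_contact_force(),ctrl.current_wrist_torque())
ctrl.move_l([p[0],p[1],.12],vel=.2)
im,T=snap("bb2");print(ctrl.current_grip_width(),ctrl.current_contact_force(),ctrl.current_t()-t)
```

```text
False [0.3901 0.2845 0.0047]
[0.3898 0.2846 0.0041] 0.43572113273615243 [1.2108 1.0091 1.4104] [ 0.0261 -0.1305 -0.008 ]
0.44037920567481337 [ 0.5066 -0.594  -1.5013] 2.8249999999999993
```

View pics/bb2.png

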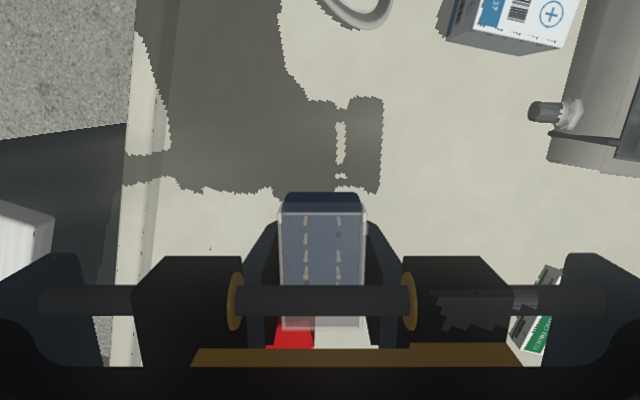

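Run:
```python
from h import *
t=ctrl.current_t()
X,Y=.584,.0077
ctrl.goto([X,Y,.12],R(-3.7))
ctrl.move_l([X,Y,.025],vel=.15)
c=ctrl.move_l([X,Y,.0055],vel=.04,contact_N=6)
print(c,ctrl.current_tool_pos(),ctrl.current_contact_force())
ctrl.command_gripper(0.7)
ctrl.move_l([X,Y,.14],vel=.25)
ctrl.goto([X-.05,Y,.18],R(-93.7));ctrl.sleep(.15)
im,T=snap("bb4");print(ctrl.current_t()-t)
im=ctrl.read_camera("top");cv2.imwrite("pics/top1.png",im)
```

```text
True [0.5839 0.0077 0.0065] [1.6382 0.2387 2.6377]
5.416599999999999
```

View pics/bb4.png

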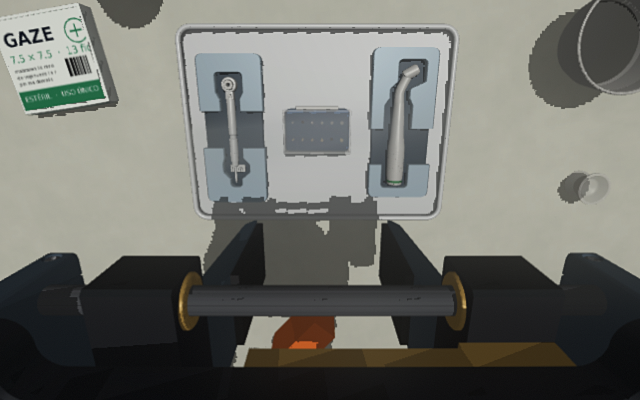

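Run:
```python
import cv2
im=cv2.imread("pics/bb4.png");cv2.imwrite("pics/bb4z.png",cv2.resize(im[15:225,175:455],None,fx=2.8,fy=2.8,interpolation=2))
cv2.imwrite("pics/bb4y.png",cv2.resize(im[95:170,270:365],None,fx=8,fy=8,interpolation=2))
```

```text
(no output)
```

View pics/bb4z.png

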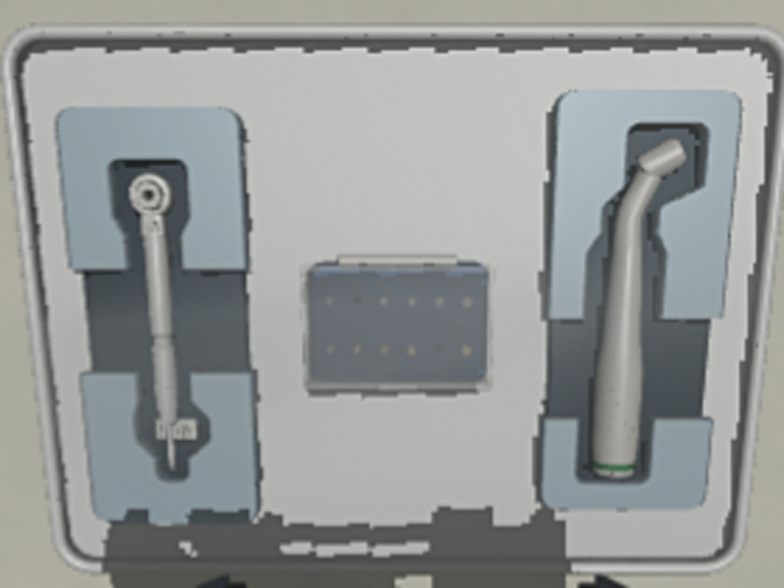

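View pics/bb4y.png

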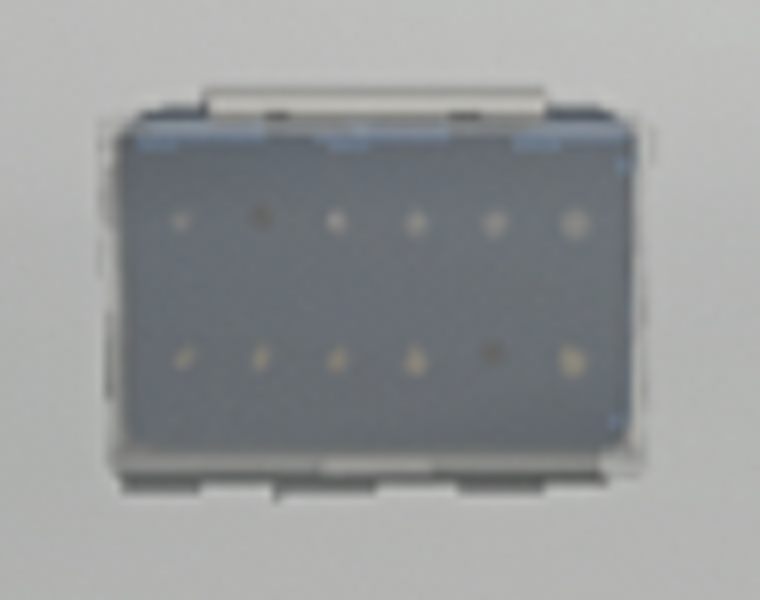

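Run:
```python
from h import *
T=np.load("pics/bb4.npy")
y=np.radians(-3.7);u=np.array([[np.cos(y),-np.sin(y)],[np.sin(y),np.cos(y)]])
Z=lambda l:[[270+a/8,95+b/8] for a,b in l]
tr=lambda P:(P[:,:2]*1000-[584,7.6])@u
W=tr(p2w(Z([(105,120),(648,120),(635,470),(115,472)]),.034,'wrist',T));print(W,W.mean(0))
Zz=lambda l:[[175+a/2.8,15+b/2.8] for a,b in l]
print("ins edges",tr(p2w(Zz([(243,150),(258,480),(557,130),(543,480)]),.014,'wrist',T)))
print("rims",tr(p2w(Zz([(390,27),(390,570),(5,60),(785,60)]),.012,'wrist',T)))
# gauze corners & dish
print("gauze")
im=cv2.imread("pics/bb4.png");cv2.imwrite("pics/gz.png",cv2.resize(im[0:130,0:130],None,fx=5,fy=5,interpolation=2))
cv2.imwrite("pics/dd.png",cv2.resize(im[150:230,540:640],None,fx=6,fy=6,interpolation=2))
```

```text
[[ 19.6263  31.0584]
 [ 19.6925 -30.8504]
 [-20.4506 -30.3502]
 [-20.7553  31.1449]] [-0.4718  0.2507]
ins edges [[ 56.5219  52.1158]
 [-57.8667  52.2242]
 [ 62.8926 -52.7968]
 [-57.7506 -53.0681]]
rims [[  94.342     2.719 ]
 [ -93.9575    3.6856]
 [  84.5571  129.4904]
 [  84.8184 -127.2074]]
gauze
```

View pics/gz.png

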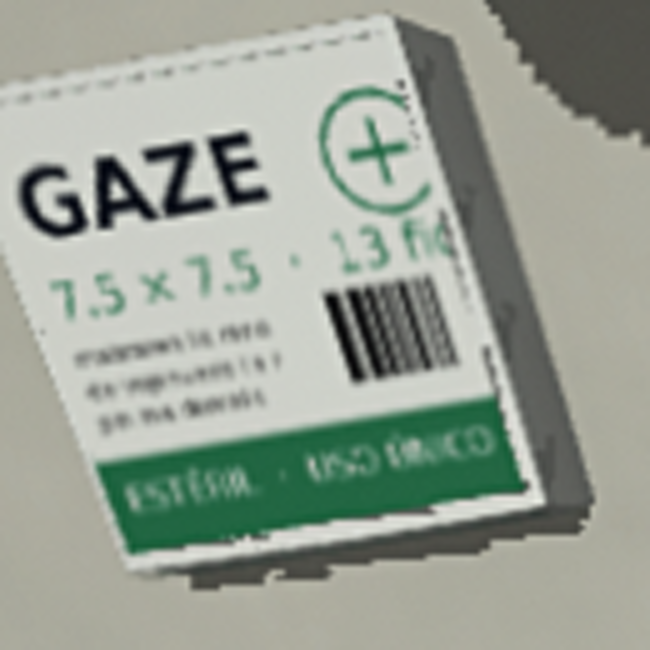

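View pics/dd.png

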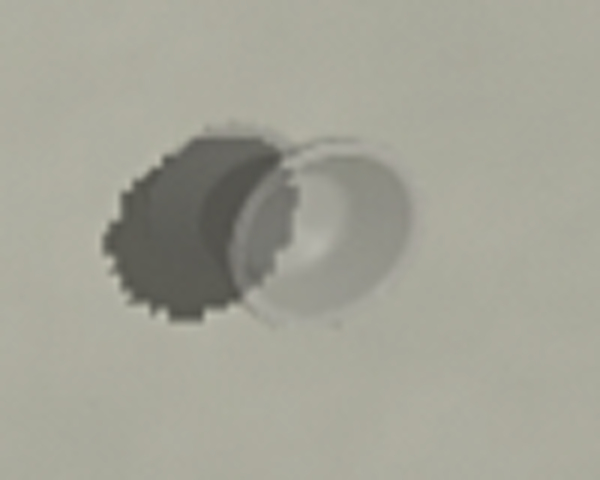

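Run:
```python
from h import *
T=np.load("pics/bb4.npy")
Z=lambda l:[[a/5,b/5] for a,b in l]
W=p2w(Z([(390,18),(543,505),(130,570)]),.018,'wrist',T)[:,:2]*1000
print(W,(W[0]+W[2])/2,[np.degrees(np.arctan2(*(W[0]-W[1])[::-1])),np.degrees(np.arctan2(*(W[2]-W[1])[::-1]))],np.linalg.norm(W[0]-W[1]),np.linalg.norm(W[2]-W[1]))
d=p2w([[540+322/6,150+231/6]],.026,'wrist',T)[0];print("dish",d)
t=ctrl.current_t();ctrl.goto([d[0]-.05,d[1],.12],R(-93.7));ctrl.sleep(.15);im,T=snap("dd1");print(t,ctrl.current_t()-t)
cv2.imwrite("pics/dd1z.png",cv2.resize(im[80:220,250:400],None,fx=5,fy=5,interpolation=2))
```

```text
[[708.0347 211.8069]
 [624.1893 204.5878]
 [617.6435 287.8462]] [662.8391 249.8266] [np.float64(4.9210387620434375), np.float64(94.4953687021625)] 84.15561526008531 83.51531045364891
dish [ 0.5098 -0.2658  0.026 ]
36.6583 1.3167000000000044
```

View pics/dd1z.png

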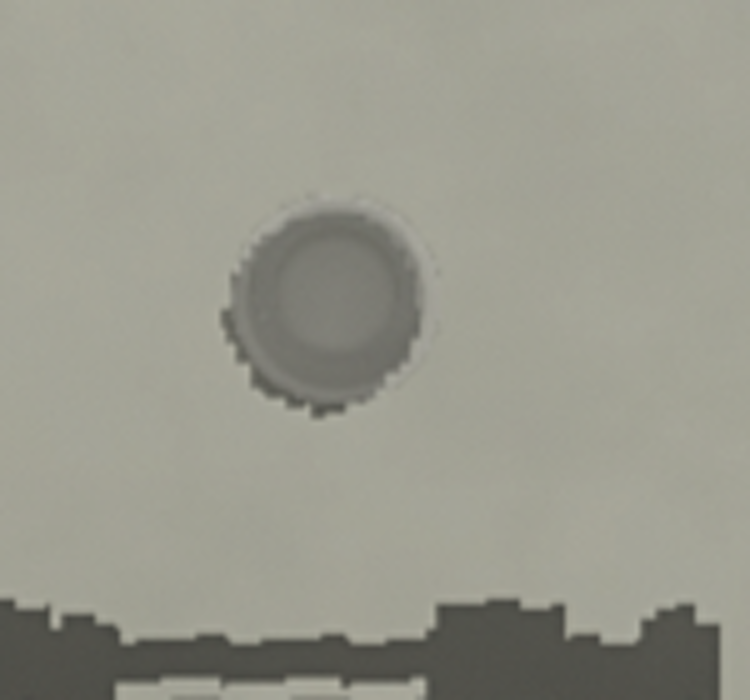

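Run:
```python
from h import *
t=ctrl.current_t()
d=p2w([[250+330/5,80+303/5]],.026,'wrist',np.load("pics/dd1.npy"))[0];print(d)
ctrl.goto([d[0],d[1],.08],R(-93.7))
print(ctrl.move_l([d[0],d[1],.004],vel=.12,contact_N=5),ctrl.current_tool_pos())
ctrl.command_gripper(0.0)
p=ctrl.current_tool_pos();print(p,ctrl.current_grip_width(),ctrl.current_contact_force())
ctrl.move_l([p[0],p[1],.12],vel=.2)
print(ctrl.current_grip_width(),ctrl.current_contact_force())
y=np.radians(-3.7);u=np.array([[np.cos(y),-np.sin(y)],[np.sin(y),np.cos(y)]])
g=np.array([.584,.0076])+u@[-.0455,.0003];print(g)
ctrl.goto([*g,.12],R(-93.7))
ctrl.move_l([*g,.03],vel=.15)
c=ctrl.move_l([*g,.0055],vel=.04,contact_N=5)
print(c,ctrl.current_tool_pos(),ctrl.current_contact_force())
ctrl.command_gripper(0.5)
ctrl.move_l([*g,.12],vel=.2)
ctrl.goto([.53,.0077,.18],R(-93.7));ctrl.sleep(.15)
im,T=snap("dd4");print(ctrl.current_t()-t,ctrl.current_t())
cv2.imwrite("pics/dd4z.png",cv2.resize(im[15:225,175:455],None,fx=2.8,fy=2.8,interpolation=2))
```

```text
[ 0.5091 -0.2645  0.026 ]
False [ 0.5093 -0.2648  0.0048]
[ 0.5091 -0.2645  0.0041] 0.3364740826119432 [-0.239   0.0138  4.8053]
0.3364474151997083 [ 0.1735  0.1442 -0.7347]
[0.5386 0.0108]
True [0.5384 0.011  0.007 ] [0.795  2.079  4.7761]
6.591699999999996 44.5667
```

View pics/dd4z.png

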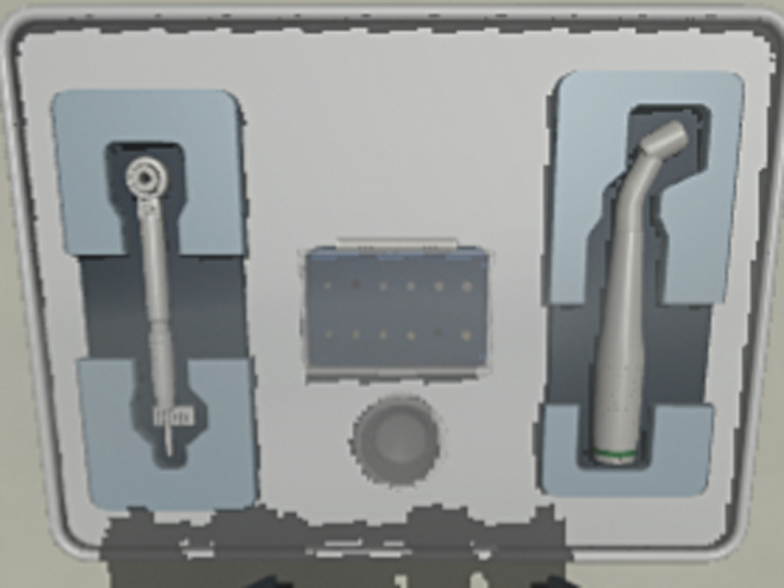

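Run:
```python
from h import *
print("bottle base scene",p2w([[330,152],[351,152],[340,157],[340,105]],0,"scene"), )
print("bottle top-cam",p2w([[228,88]],.2,"top"),p2w([[246,113],[237,118]],0,"top"))
t=ctrl.current_t()
ctrl.goto([.40,-.25,.2],R(-93.7)) if False else None
a=39;z=np.array([-np.sin(np.radians(a)),np.cos(np.radians(a))])
p=np.array([.382,-.281])-z*.05
try:
    ctrl.goto([*p,.2],R(a))
except Exception as e: print(e)
ctrl.sleep(.15);im,T=snap("sb1");print(ctrl.current_t()-t,ctrl.current_q())
```

```text
bottle base scene [[0.7273 0.1815 0.    ]
 [0.7803 0.1475 0.    ]
 [0.7355 0.14   0.    ]
 [0.9464 0.4516 0.    ]]
bottle top-cam [[0.7236 0.1432 0.2   ]] [[ 0.7422  0.1457  0.    ]
 [ 0.7276  0.1705 -0.    ]]
2.8333000000000013 [-44.2551  20.9763  92.4834   0.      66.5394 -83.2611]
```

View pics/sb1.png

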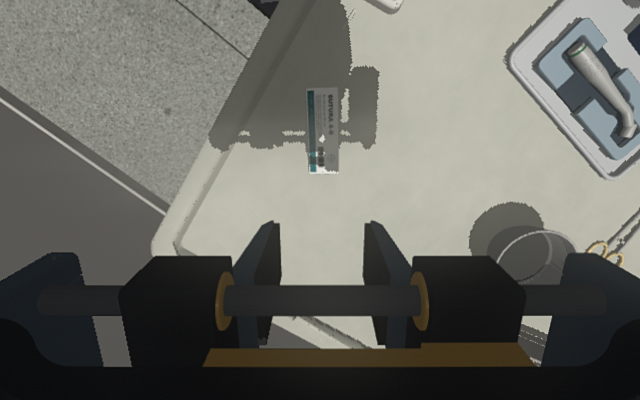

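Run:
```python
import cv2
im=cv2.imread("pics/sb1.png");cv2.imwrite("pics/sb1z.png",cv2.resize(im[75:185,290:360],None,fx=6,fy=6,interpolation=2))
```

```text
(no output)
```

View pics/sb1z.png

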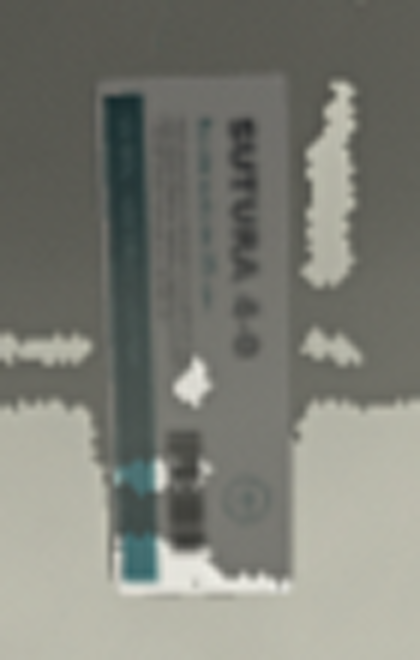

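Run:
```python
from h import *
T=np.load("pics/sb1.npy")
W=p2w([[290+a/6,75+b/6] for a,b in [(98,82),(287,74),(292,592),(113,595)]],.059,'wrist',T)[:,:2]*1000
print(W,W.mean(0))
for i in range(4):
    d=W[(i+1)%4]-W[i];print(np.linalg.norm(d),np.degrees(np.arctan2(d[1],d[0])))
```

```text
[[ 348.3022 -261.2599]
 [ 369.1914 -242.8791]
 [ 419.6963 -302.241 ]
 [ 398.0365 -320.4283]] [ 383.8066 -281.702 ]
27.824692933244133 41.34500397128966
77.93955958487398 -49.60896841995231
28.282952558264196 -139.98043117551538
77.29431475160845 130.04891824193095
```

Run:
```python
from h import *
t=ctrl.current_t()
X,Y=.3786,-.2756
ctrl.command_gripper(.75)
ctrl.goto([X,Y,.12],R(40.3))
print(ctrl.move_l([X,Y,.025],vel=.12,contact_N=5),ctrl.current_tool_pos())
ctrl.command_gripper(0.0)
p=ctrl.current_tool_pos();print(p,ctrl.current_grip_width(),ctrl.current_contact_force())
ctrl.move_l([p[0],p[1],.17],vel=.2)
print(ctrl.current_grip_width(),ctrl.current_contact_force())
z=np.array([-np.sin(np.radians(4.7)),np.cos(np.radians(4.7))])
g=np.array([.6628,.2498])+.008*z
ctrl.goto([.50,.20,.18],R(4.7))
ctrl.move_l([*g,.15],vel=.2)
ctrl.sleep(.1)
im,T=snap("sb3");print(g,ctrl.current_tool_pos(),ctrl.current_contact_force(),ctrl.current_t()-t)
cv2.imwrite("pics/sb3s.png",ctrl.read_camera("scene")); cv2.imwrite("pics/sb3t.png",ctrl.read_camera("top"))
s=cv2.imread("pics/sb3s.png");cv2.imwrite("pics/sb3sz.png",cv2.resize(s[60:240,180:420],None,fx=3.3,fy=3.3,interpolation=2))
```

```text
False [ 0.379  -0.276   0.0256]
[ 0.3786 -0.2756  0.0251] 0.31363783816406005 [-0.2299  1.0832  3.7692]
0.3154644203299782 [-0.1013  0.7853 -0.7194]
[0.6621 0.2578] [0.6616 0.2575 0.1505] [ 0.4567  0.1612 -0.5344] 6.4833
```

View pics/sb3.png

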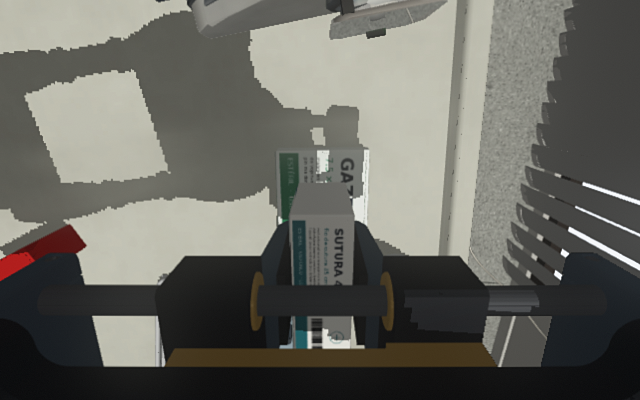

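View pics/sb3sz.png

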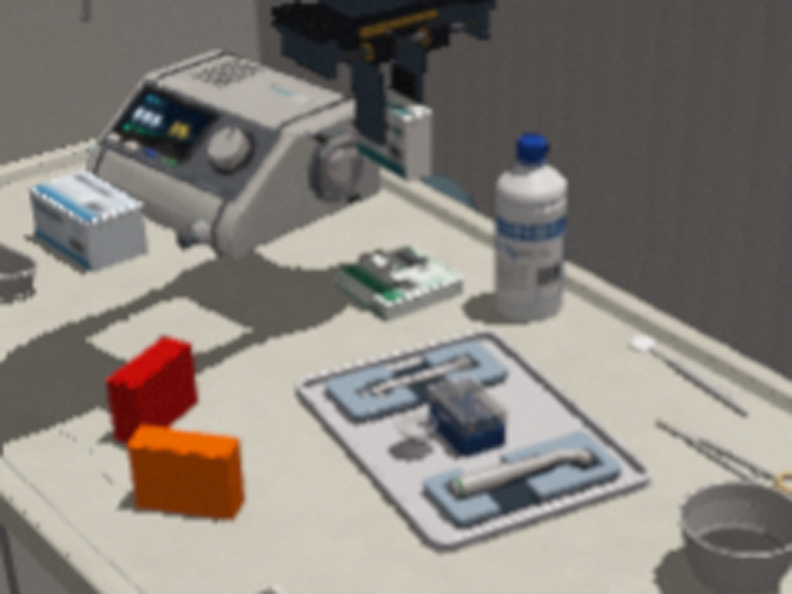

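View pics/sb3t.png

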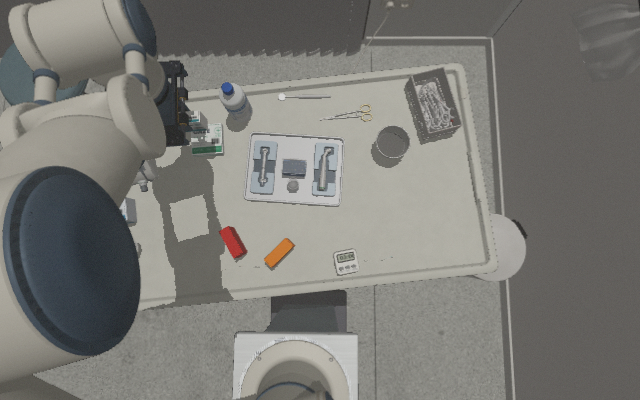

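Run:
```python
from h import *
im=cv2.imread("pics/top0.png")[115:165,180:235]
cv2.imwrite("pics/gzt.png",cv2.resize(im,None,fx=12,fy=12,interpolation=2))
im=cv2.imread("pics/wt.png")[50:160,30:150]
cv2.imwrite("pics/gzw.png",cv2.resize(im,None,fx=5,fy=5,interpolation=2))
```

```text
(no output)
```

View pics/gzt.png

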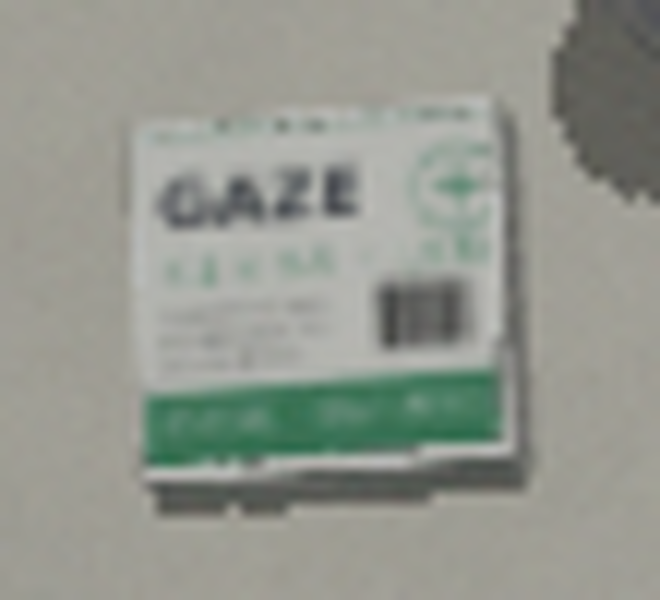

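View pics/gzw.png

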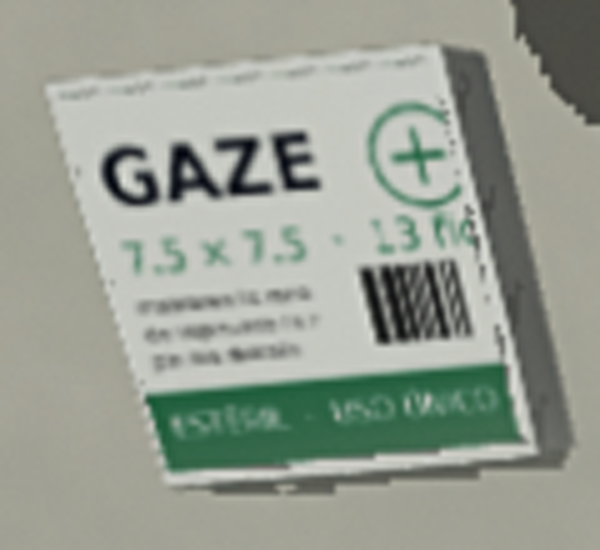

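Run:
```python
from h import *
W=p2w([[180+a/12,115+b/12] for a,b in [(133,125),(493,100),(515,460),(145,482)]],.018,'top')[:,:2]*1000;print(W.mean(0))
W=p2w([[30+a/5,50+b/5] for a,b in [(45,88),(440,45),(538,455),(165,487)]],.018,'wrist',np.load("pics/wt.npy"))[:,:2]*1000;print(W,W.mean(0))
```

```text
[660.5885 246.5925]
[[700.1189 295.6343]
 [708.2699 211.1621]
 [623.8229 203.6365]
 [616.7087 288.2911]] [662.2301 249.681 ]
```

Run:
```python
from h import *
t=ctrl.current_t()
z=np.array([-np.sin(np.radians(4.7)),np.cos(np.radians(4.7))])
g=np.array([.6624,.2495])+.008*z
ctrl.move_l([*g,.065],vel=.12)
c=ctrl.move_l([*g,.0415],vel=.04,contact_N=5)
print(c,ctrl.current_tool_pos(),ctrl.current_contact_force())
ctrl.command_gripper(0.6)
ctrl.move_l([*g,.17],vel=.2)
ctrl.goto([.58,.23,.24],R(-90));ctrl.sleep(.15)
im,T=snap("sb4");print(ctrl.current_t()-t,ctrl.current_t())
```

```text
True [0.6615 0.2574 0.0429] [0.1721 0.9301 3.8974]
4.475000000000001 58.4583
```

View pics/sb4.png

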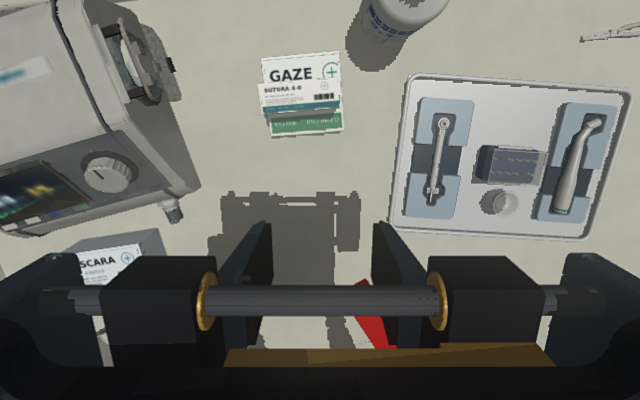

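Run:
```python
from h import *
ctrl.goto([.40,.05,.30],R(-90))
ctrl.sleep(.2)
t=ctrl.read_camera("top");s=ctrl.read_camera("scene");cv2.imwrite("pics/fin_t.png",t)
a=cv2.resize(s[100:230,220:390],None,fx=2.9,fy=2.9,interpolation=2)
b=cv2.resize(cv2.imread("pics/sb4.png")[40:145,250:355],None,fx=2.9,fy=2.9,interpolation=2)
H=max(a.shape[0],b.shape[0]);o=np.zeros((H,a.shape[1]+b.shape[1],3),np.uint8);o[:a.shape[0],:a.shape[1]]=a;o[:b.shape[0],a.shape[1]:]=b
cv2.imwrite("pics/fin.png",o);print(o.shape)
```

```text
(377, 797, 3)
```

View pics/fin.png

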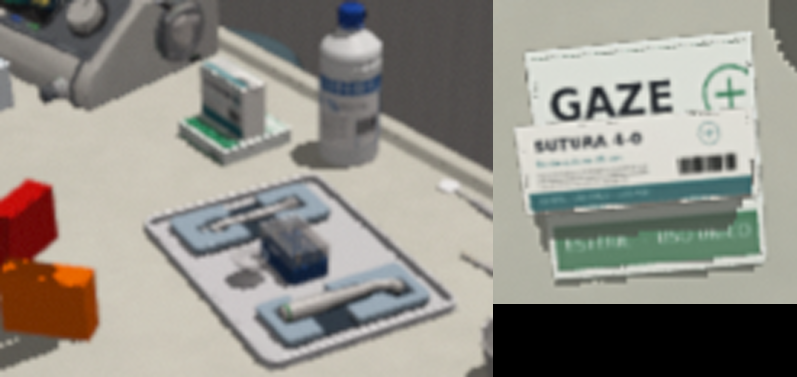

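View pics/fin_t.png

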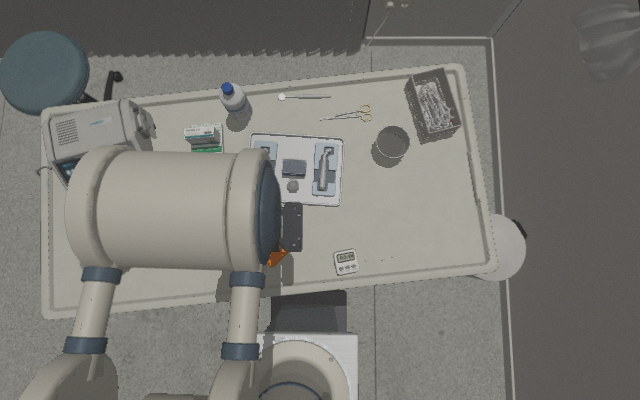

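Run:
```python
from h import *
W=p2w([[250+a/2.9,40+b/2.9] for a,b in [(21,128),(257,108),(261,193),(38,211)]],.077,'wrist',np.load("pics/sb4.npy"))[:,:2]*1000;print(W,W.mean(0))
print(ctrl.current_tool_pos(),ctrl.current_contact_force())
ctrl.sign_off();print(ctrl.current_t())
```

```text
[[672.4145 289.6433]
 [678.6037 213.1636]
 [652.0657 211.4374]
 [646.2222 285.3835]] [662.3265 249.907 ]
[0.4004 0.0503 0.2997] [ 0.2833  0.2448 -0.1407]
the job is handed in; nothing more can be done
the job is handed in; nothing more can be done
```

All five things are placed in the order you asked, and the job is handed in. The robot's clock read about 60 s of the 128 s allowed, and no grasp or placing had to be repeated.

- **Contra-angle and ratchet:** Both were lowered until they met the recess floor, and the last wrist pictures show each lying flat inside its recess.
- **Bur block:** It stands within 0.5 mm of the tray middle and about 0.5° of square, with its long side across and its hinge to the back.
- **Dappen dish:** It stands on the tray floor about 8 mm in front of the block. I aimed for that gap and saw it in the picture, but did not measure it again afterwards.
- **Suture box:** It stands upright on the gauze packet, with its measured centre at (662.3, 249.9) mm against the packet's (662.4, 249.6) mm. The red and orange boxes were left alone.

**Where measurements disagreed:** In the hover pictures just before placing, both instruments sat 1 to 2 mm sideways of where I expected, so I corrected them before lowering. The overhead camera put the gauze centre about 3 mm from the two wrist-camera readings. I used the wrist readings, which agreed with each other.

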